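Get the strays out from behind the bottles

ROBOT

A 6-joint arm with a two-finger parallel gripper is mounted at the origin on the work surface; the furniture and walls round the work are solid. World frame = base frame: x ahead of the robot, y to its left, z up, the work surface at z = 0. Lengths are in m, angles in degrees, forces in N, time in s.
With the tool pointing down it reaches from about 0.3 to 0.75 m from the base axis. Payload 8.5 kg.
Tool frame: the origin (TCP) lies at the very end of the fingers, on their centre line; the grasp point (between the pads) lies 19 mm behind it; z points along the fingers, y is the line along which they close (so a half turn about z gives the same grasp; the last joint's range is limited). The gripper opens to 85 mm and grips with 20 to 120 N. Pads are 22 mm wide; open, the fingers measure 114 mm over their backs; the gripper's body (76 mm by 85 mm) begins 54 mm behind the grasp point. The pads swing forward as they close: fully open they stand 13 mm farther back than shut.
Start: joints at [-84.013, 21.807, 74.336, -0, 83.858, -12.336], TCP at [0.173, -0.522, 0.231] pointing down, gripper open.
Joint ranges: [-178.18, 178.18], [-50.72, 133.34], [12.68, 142.11], [-81.47, 261.47], [9.98, 163.14], [-165.26, 165.26]. Speed limits (degrees/s): [136.94, 136.94, 180, 180, 180, 180].

INTERFACE

Orientations are given as a 3x3 rotation matrix whose columns are the frame's x, y, z axes.
In Python, from rig import env, optics, spotter gives the robot as it stands.
- The arm moves only by the shell command python3 -m crank 'ROWS' [FORCE]. ROWS is JSON, one flat list of numbers, 5 for each row, row after row: the finger opening in cm, from 0 to 8.54, then the shift along the tool's x, y, z in cm, then the turn about the tool's z in rad. A call has exactly 8 rows; each row shifts and turns the commanded pose from where the row before left it, along the tool's axes as they then stand; what a row does not reach is not made up. A row lasts 1/12 s, in which the tool goes at most 41.7 mm and 7.16 degrees, less where a joint would pass 70% of its speed; a pose out of reach is approached as far as the arm can. A call is refused whole if a number of a shift passes 4.17 or a number of a turn 0.125, either way. A call with a gripper value outside its range is refused whole. The fingers move at their own pace and stop on an object; FORCE is the grip in N (left out, the last holds). Time passes only in rows, so rows that do not move let the fingers close, or fill a call up. It gives the time, the measured TCP pose, the force, the opening and the grip force at its end, in the units of the state.
- env.observe(): the state, without advancing time (a new reading comes with each control period).
- optics.get_image(name): name is "scene" or "top" or "wrist"; returns a dict with "color" (400x640x3 uint8, red, green, blue), "intrinsics" (3x3 intrinsics, pixels), "pose" (4x4, takes a point from camera to world coordinates). Camera axes: x right, y up, looking along -z (the intrinsics and any distortion apply to the point x, -y, -z); pixel columns grow to the right and rows downward; lengths in m; the calibration is good to about 2 mm. A picture is of the moment at which its call begins. There is no depth.
- env.close_job(): hands the job in; it is judged then, once.
Trained networks look in a picture, given as the dict that the camera call returned (one of the last four; its "shot" number tells which), for a name from the list of things; names that differ only in an ending like _2 or _b are one class to them, and where a whole thing is asked for, a point or a joint stands for the part that bears it (a point fixed in the world has none). Each returns a list of dicts, best first, with "score" (0 to 1); they miss things now and then, are a little off and sometimes report something else, mostly with a low value. They report only what shows in the picture. A call takes as long as a camera call.
- spotter.look_for(picture, query): "at" ([column, row] as shares, 0 to 1, of the picture: columns of its width, rows of its height, amid what is visible of it).
The state is a dict: "time_s": time; "q": joint angles; "qvel": joint speeds; "joint_efforts": joint torques, N m; "position": TCP position; "tool_rot": TCP orientation; "ft_force": force on the tool from outside, world axes, zero at the start; "wrist_torque": the same for the moment, N m; "grip_width": finger opening in m; "gripper_force": force on a finger pad.
Only numpy, scipy, OpenCV 4.12 (cv2) and the standard library are available. Lean on these libraries where they do the work, as an engineer would, in place of code of your own. Each camera call takes 0.05 s, during which the arm holds its last target. There are 200 camera calls.

TASK

A wooden spool and a grey screw cap have been left behind the blue bottle and the spray can on the plywood rack. First clear the bottle and the can out of the way, standing both upright on the black mat; then set the spool upright in the middle of the red dish and the cap, the same way up as now, in the middle of the yellow dish; last, stand the bottle and the can back upright, each on the very place on the rack where it stood at the start. Leave the roll of blue tape where it is.

Things in the scene. Friction and masses are not known exactly. Their poses are not given: they have to be found in the camera images.
- bottle_mid (a point): Blue closed bottle standing upright, 158 mm tall: body a 52 mm cylinder up to 130 mm above its foot, then a 26 mm neck. This point is on its axis, 79 mm above its foot; z is its upward axis. 0.12 to 0.2 kg. Gripped round the body 105 to 120 mm above the foot, the gripper clears neck and neighbours. Starts on one of the two front places of the rack.
- can_mid (a point): Spray can, pink with purple cap, standing upright: 217 mm tall, 57 mm in diameter all the way up. This point is on its axis, 108 mm above its foot; z is its upward axis. 0.18 to 0.32 kg. Can be gripped at any height; about 175 mm above the foot leaves room above its neighbours. Starts on the other front place of the rack.
- spool_mid (a point): Turned wooden spool standing on end, 41 mm in diameter over its flanges, 45 mm tall (solid to the fingers: a 41 mm cylinder). This point is its centre, 22.5 mm above its foot; z is its upward axis. About 0.05 kg. At the start on one of the two rear places of the rack.
- cap_mid (a point): Grey knurled screw cap, a cylinder of 38 mm diameter and 30 mm height. This point is its centre, 15 mm above its foot; z is its upward axis. About 0.04 kg. At the start on the other rear place of the rack.
- tape_mid (a point): Roll of blue tape lying flat, 92 mm in diameter, 36 mm tall, loose: a bystander, to be left alone. This point is its centre, 18 mm above the bench.
- rack: Fixed plywood board, 152 (x) by 190 (y) mm, top 12 mm above the bench; 12 mm thick fence along its far edge, top 57 mm above the bench, inner face at x = 70 mm. Four flat black rings mark places: front (bottle, can) at x = -38, y = +50 and -50 mm; rear (spool, cap) at x = 30, y = +50 and -50 mm. Origin: at bench height, midway in y, 70 mm behind the front edge; x points to the fence, z up.
- mat: Black rubber mat with a grey border, fixed and flat: 130 mm (x) by 200 mm (y), top 4 mm above the bench. The side area for the bottle and the can; room for both side by side along y, e.g. at y = +50 and -50 mm. Origin: centre of its underside.
- dish_red: Red round parts dish, fixed, 90 mm across: flat floor 78 mm in diameter, 3 mm above the bench, inside a rim whose top is 6 mm above the bench. For the spool. Origin: centre of its underside.
- dish_yellow: Yellow round parts dish of the same size and shape as the red one (floor 3 mm, rim 6 mm above the bench). For the cap. Origin: centre of its underside.

How it is judged (in metres and radians):
On the way, in this order (a step that is already met when the one before it is completed fails the run):
1. bottle and can both stand upright and released on the mat, spool and cap still untouched on the rack (x of bottle_mid in the frame of mat between -0.05 and 0.05 m and y of bottle_mid in the frame of mat between -0.085 and 0.085 m and z of bottle_mid in the frame of mat between 0.075 and 0.089 m and angle between each of bottle_mid, can_mid's own z axis and vertical below 0.1 rad and linear speed of each of bottle, can below 0.02 m/s and contact force between the fingers and bottle below 0.1 N and x of can_mid in the frame of mat between -0.05 and 0.05 m and y of can_mid in the frame of mat between -0.085 and 0.085 m and z of can_mid in the frame of mat between 0.104 and 0.118 m and contact force between the fingers and can below 0.1 N and distance of each of spool_mid, cap_mid from where it was at the start of the episode below 0.02 m), for 0.2 s.
2. spool stands in the red dish and cap lies in the yellow dish, released, while bottle and can still stand on the mat (horizontal distance between spool_mid and dish_red below 0.016 m and z of spool_mid in the frame of dish_red below 0.0305 m and angle between each of spool_mid, cap_mid, bottle_mid, can_mid's own z axis and vertical below 0.1 rad and linear speed of each of spool, cap, bottle, can below 0.02 m/s and contact force between the fingers and spool below 0.1 N and horizontal distance between cap_mid and dish_yellow below 0.016 m and z of cap_mid in the frame of dish_yellow below 0.023 m and contact force between the fingers and cap below 0.1 N and x of bottle_mid in the frame of mat between -0.05 and 0.05 m and y of bottle_mid in the frame of mat between -0.085 and 0.085 m and z of bottle_mid in the frame of mat between 0.075 and 0.089 m and contact force between the fingers and bottle below 0.1 N and x of can_mid in the frame of mat between -0.05 and 0.05 m and y of can_mid in the frame of mat between -0.085 and 0.085 m and z of can_mid in the frame of mat between 0.104 and 0.118 m and contact force between the fingers and can below 0.1 N), for 0.2 s.
At the end, for the whole second after the job is handed in: Bottle and can stand upright on the rack, each within 15 mm of where it stood at the start; the spool stands within 16 mm of the middle of the red dish and the cap within 16 mm of the middle of the yellow dish, both resting flat on the dish floor; all released and at rest (horizontal distance between spool_mid and dish_red below 0.016 m and z of spool_mid in the frame of dish_red below 0.0305 m and angle between each of spool_mid, cap_mid, bottle_mid, can_mid's own z axis and vertical below 0.1 rad and linear speed of each of spool, cap, bottle, can below 0.02 m/s and contact force between the fingers and spool below 0.1 N and horizontal distance between cap_mid and dish_yellow below 0.016 m and z of cap_mid in the frame of dish_yellow below 0.023 m and contact force between the fingers and cap below 0.1 N and distance of each of bottle_mid, can_mid from where it was at the start of the episode below 0.015 m and contact force between the fingers and bottle below 0.1 N and contact force between the fingers and can below 0.1 N); the robot touches nothing.
It fails at once if the roll of blue tape is moved by more than 20 mm (distance of tape_mid from where it was at the start of the episode above 0.02 m).
It fails at once if the bottle or the can is knocked over (angle between any of bottle_mid, can_mid's own z axis and vertical above 0.6 rad).
It also fails if it takes over 144 s, if anything falls off the work surface, if the arm or the gripper's body presses on something with over 40 N, if the wrist force passes 120 N, or if a joint passes its speed limit or range.

## Working session

There is one attempt and no reset: what is moved stays moved. The work goes in short steps, Python scripts to look and compute and a shell command to move; the robot and the scene stay as the last step left them, time stands still between calls to the robot, and variables do not carry over. Pictures are saved under pics/ and viewed, at most 14 in all, crops included, and the job is handed in when it is done.

```bash
mkdir -p pics
cat > h.py <<'E'
import numpy as np, cv2
from rig import env, optics, spotter
def ray(im,at):
    K=np.array(im["intrinsics"]);P=np.array(im["pose"])
    u=at[0]*640;v=at[1]*400
    d=np.array([(u-K[0,2])/K[0,0],-(v-K[1,2])/K[1,1],-1]);d=P[:3,:3]@d
    return P[:3,3],d
def plane(im,at,z):
    o,d=ray(im,at);return o+d*(z-o[2])/d[2]
def proj(im,p):
    K=np.array(im["intrinsics"]);P=np.array(im["pose"])
    c=P[:3,:3].T@(np.array(p)-P[:3,3]);return K[0,0]*c[0]/-c[2]+K[0,2],K[1,1]*-c[1]/-c[2]+K[1,2]
def save(im,n):cv2.imwrite("pics/"+n+".png",np.array(im["color"])[:,:,::-1])
E
python3 - <<'E'
from h import *
np.set_printoptions(precision=3,suppress=True)
zs=dict(bottle_mid=.091,can_mid=.12,spool_mid=.0345,cap_mid=.027,tape_mid=.018,rack=.012,mat=.004,dish_red=.003,dish_yellow=.003)
for c in ["scene","top"]:
    im=optics.get_image(c);save(im,c+"0");print(c,[k for k in im],np.array(im["pose"]),im["intrinsics"])
    for n,z in zs.items():
        for r in spotter.look_for(im,n)[:2]:
            print(n,round(r["score"],2),np.array(r["at"])*[640,400],plane(im,r["at"],z))
s=env.observe();print(s["position"],s["tool_rot"],s["time_s"])
E
```

```text
scene ['color', 'intrinsics', 'pose', 'shot'] [[ 0.98   0.15  -0.131  0.294]
 [-0.199  0.733 -0.65  -0.944]
 [-0.001  0.663  0.749  1.191]
 [ 0.     0.     0.     1.   ]] [[507.79    0.    323.796]
 [  0.    507.79  199.065]
 [  0.      0.      1.   ]]
bottle_mid 0.83 [341.888 316.   ] [ 0.455 -0.366  0.091]
can_mid 0.98 [337.792 270.4  ] [ 0.469 -0.256  0.12 ]
can_mid 0.69 [299.584 332.12 ] [ 0.347 -0.402  0.12 ]
spool_mid 0.57 [363.904 286.8  ] [ 0.539 -0.265  0.034]
spool_mid 0.45 [353.472 176.48 ] [0.608 0.134 0.034]
cap_mid 0.7 [371.712 321.8  ] [ 0.534 -0.363  0.027]
tape_mid 0.72 [352.192 180.   ] [0.605 0.135 0.018]
rack 0.73 [372.992 310.32 ] [ 0.549 -0.325  0.012]
rack 0.28 [362.112 286.52 ] [ 0.539 -0.25   0.012]
mat 0.67 [304.576 147.8  ] [0.485 0.329 0.004]
dish_red 0.92 [333.376 133.32 ] [0.597 0.384 0.003]
dish_yellow 0.79 [298.816 330.12 ] [ 0.352 -0.337  0.003]
top ['color', 'intrinsics', 'pose', 'shot'] [[ 0.013  0.986 -0.164  0.216]
 [-1.     0.013  0.002  0.013]
 [ 0.004  0.164  0.987  1.644]
 [ 0.     0.     0.     1.   ]] [[463.084   0.    314.021]
 [  0.    463.084 191.323]
 [  0.      0.      1.   ]]
bottle_mid 0.55 [423.296 198.8  ] [ 0.453 -0.361  0.091]
can_mid 0.57 [398.528 190.68 ] [ 0.475 -0.272  0.12 ]
cap_mid 0.51 [420.288 181.8  ] [ 0.524 -0.367  0.027]
tape_mid 0.75 [228.928 193.8  ] [0.473 0.313 0.018]
tape_mid 0.69 [283.712 153.32 ] [0.623 0.121 0.018]
rack 0.95 [406.528 174.6  ] [ 0.552 -0.322  0.012]
rack 0.72 [425.472 197.2  ] [ 0.471 -0.388  0.012]
mat 0.94 [228.992 192.52 ] [0.48  0.315 0.004]
[ 0.173 -0.522  0.231] [[ 0.949  0.314 -0.   ]
 [ 0.314 -0.949  0.   ]
 [ 0.    -0.    -1.   ]] 1.0
```

Run:
```python
import cv2
a=cv2.imread("pics/scene0.png");b=cv2.imread("pics/top0.png")
cv2.imwrite("pics/scene0c.png",cv2.resize(a[90:390,240:440],None,fx=3.9/2*1,fy=3.9/2,interpolation=2))
cv2.imwrite("pics/top0c.png",cv2.resize(b[100:260,190:460],None,fx=2.95,fy=2.95,interpolation=2))
```

```text
(no output)
```

View pics/scene0c.png

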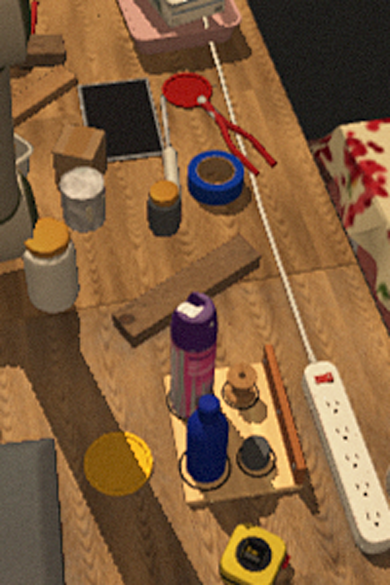

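View pics/top0c.png

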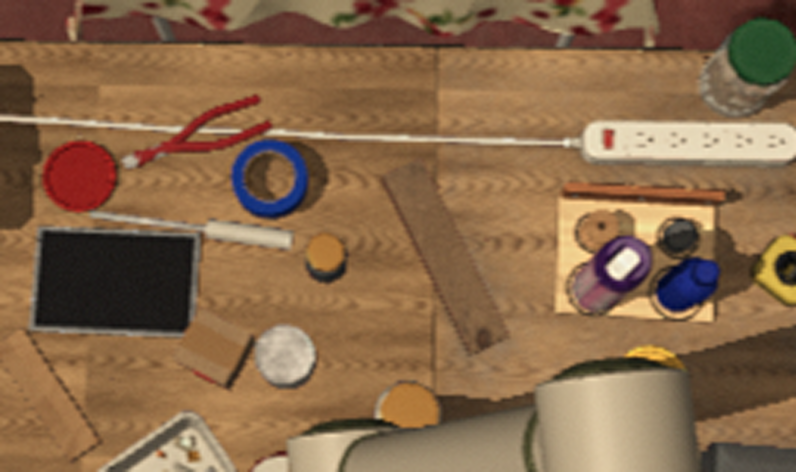

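The scene view shows the rack with the bottle (crop 208,445) at front right, the can (195,350) at front left, the spool (240,385) behind the can and the cap (255,455) behind the bottle. The top view shows the red dish (81,176), mat centre (116,280) and tape (271,178), with the yellow dish partly hidden under the arm. Next I'll segment the fixed things and triangulate.

Run:
```python
from h import *
np.set_printoptions(precision=4,suppress=True)
T=optics.get_image("top");S=optics.get_image("scene");W=optics.get_image("wrist");save(W,"wrist0")
R=np.array(env.observe()["tool_rot"]);p=np.array(env.observe()["position"]);P=np.array(W["pose"])
print("cam in tool",R.T@(P[:3,3]-p),R.T@P[:3,:3],W["intrinsics"])
def blob(im,lo,hi,near,z,win=45):
    h=cv2.cvtColor(np.array(im["color"]),cv2.COLOR_RGB2HSV);m=cv2.inRange(h,lo,hi)
    if lo[0]==0 and hi[0]<10: m|=cv2.inRange(h,(172,lo[1],lo[2]),(180,255,255))
    k=np.zeros_like(m);u,v=map(int,near);k[max(v-win,0):v+win,u-win:u+win]=1;m=m*k
    n,l,st,c=cv2.connectedComponentsWithStats(m)
    i=1+np.argmax(st[1:,4]);cn,_=cv2.findContours((l==i).astype(np.uint8),0,2);cc=max(cn,key=cv2.contourArea)
    return st[i],cc
for n,im,nr in [("T",T,(217,160)),("S",S,(336,137))]:
    st,c=blob(im,(0,150,80),(8,255,255),nr,0,25);e=cv2.fitEllipse(cv2.convexHull(c));print("red",n,st,plane(im,np.array(e[0])/[640,400],.006),e[1])
for n,im,nr in [("S",S,(301,327))]:
    st,c=blob(im,(15,150,60),(35,255,255),nr,0,30);e=cv2.fitEllipse(cv2.convexHull(c));print("yel",n,st,plane(im,np.array(e[0])/[640,400],.006),e[1])
for n,im,nr in [("T",T,(229,193)),("S",S,(302,151))]:
    st,c=blob(im,(0,0,0),(180,255,45),nr,0,32);b=cv2.boxPoints(cv2.minAreaRect(c));a=cv2.approxPolyDP(cv2.convexHull(c),4,True)[:,0];print("mat",n,st);q=[plane(im,x/np.array([640,400]),.004)[:2] for x in a];print(np.array(q))
f=lambda x,y:np.array([190+x/2.95,100+y/2.95])/[640,400]
g=lambda x,y:np.array([240+x/1.95,90+y/1.95])/[640,400]
print("board front T",plane(T,f(557,313),.012),plane(T,f(716,321),.012),"fence top",plane(T,f(563,186),.057),plane(T,f(727,192),.057))
print("board S corner front right",plane(S,g(190,503),.012),"front left",plane(S,g(164,372),.012), "back right",plane(S,g(300,490),.012))
print("cap T",plane(T,f(679,236),.042),"S",plane(S,g(256,450),.042))
print("spool T",plane(T,f(600,226),.057),"S",plane(S,g(241,376),.057))
print("bottle foot S",plane(S,g(205,467),.012),"top T",plane(T,f(706,272),.17),"S",plane(S,g(208,402),.17))
print("can top T",plane(T,f(625,261),.229),"S",plane(S,g(193,307),.229))
```

```text
cam in tool [ 0.0793 -0.0004 -0.1426] [[ 0.0007  0.9512  0.3087]
 [ 1.     -0.0007 -0.0002]
 [ 0.      0.3087 -0.9512]] [[290.3448   0.     317.3654]
 [  0.     290.3448 200.9541]
 [  0.       0.       1.    ]]
red T [204 148  26  24 487] [0.6012 0.3652 0.006 ] (24.031036376953125, 25.238845825195312)
red S [323 127  38  35 453] [0.6153 0.3199 0.006 ] (25.29780387878418, 44.214542388916016)
yel S [282 310  37  36 997] [ 0.3551 -0.331   0.006 ] (35.22439956665039, 37.29479217529297)
mat T [ 202  179   53   33 1596]
[[0.5281 0.4036]
 [0.5231 0.2269]
 [0.4215 0.2271]
 [0.4191 0.4087]]
mat S [ 282  131   41   39 1110]
[[0.5291 0.409 ]
 [0.5257 0.2303]
 [0.4358 0.2344]
 [0.4184 0.4099]]
board front T [ 0.4368 -0.2207  0.012 ] [ 0.4296 -0.4121  0.012 ] fence top [ 0.5832 -0.2229  0.057 ] [ 0.5785 -0.4181  0.057 ]
board S corner front right [ 0.4364 -0.4077  0.012 ] front left [ 0.4428 -0.2117  0.012 ] back right [ 0.5775 -0.4185  0.012 ]
cap T [ 0.5274 -0.3631  0.042 ] S [ 0.531 -0.368  0.042]
spool T [ 0.5353 -0.2662  0.057 ] S [ 0.5366 -0.2663  0.057 ]
bottle foot S [ 0.4662 -0.3633  0.012 ] top T [ 0.4628 -0.3616  0.17  ] S [ 0.4654 -0.3607  0.17  ]
can top T [ 0.4636 -0.2617  0.229 ] S [ 0.4676 -0.2644  0.229 ]
```

```bash
python3 -m crank '[8.5,0,0,0,0.08, 8.5,0,0,0,0.08, 8.5,0,0,0,0.08, 8.5,0,0,0,0.079, 8.5,0,0,-2,0, 8.5,0,0,-4,0, 8.5,0,0,-4,0, 8.5,0,0,-4,0]'
```

```text
time_s: 1.82
position: [0.1729, -0.5216, 0.3732]
tool_rot: [[1.0, 0.001, -0.0], [0.001, -1.0, 0.0], [-0.0, -0.0, -1.0]]
ft_force: [0.8, -0.8, -0.5]
grip_width: 0.0851
gripper_force: 0.0
```

```bash
python3 -m crank '[8.5,2.84,-2.65,0,0, 8.5,2.84,-2.65,0,0, 8.5,2.84,-2.65,0,0, 8.5,2.84,-2.65,0,0, 8.5,2.84,-2.65,0,0, 8.5,2.84,-2.65,0,0, 8.5,2.84,-2.65,0,0, 8.5,2.84,-2.65,0,0]'
python3 - <<'E'
from h import *
np.set_printoptions(precision=4,suppress=True)
W=optics.get_image("wrist");s=env.observe();print(s["position"],s["q"])
col=np.array(W["color"]).copy()
pts=dict(bottle=(.465,-.363,.17),can=(.467,-.264,.229),spool=(.535,-.267,.057),cap=(.531,-.366,.042),yel=(.355,-.331,.006))
for n,p in pts.items():
    u=proj(W,p);print(n,np.array(u));cv2.drawMarker(col,tuple(int(round(x)) for x in u),(0,255,0),0,10,1)
for n,z in dict(bottle_mid=.17,can_mid=.229,spool_mid=.057,cap_mid=.042,dish_yellow=.003,rack=.012).items():
    for r in spotter.look_for(W,n)[:1]:print(n,r["score"],np.array(r["at"])*[640,400],plane(W,r["at"],z))
cv2.imwrite("pics/w1.png",col[:,:,::-1])
E
```

```text
time_s: 2.48
position: [0.401, -0.3083, 0.3715]
tool_rot: [[1.0, 0.001, 0.0], [0.001, -1.0, -0.0], [0.0, 0.0, -1.0]]
ft_force: [0.8, -0.4, -0.2]
grip_width: 0.0846
gripper_force: 0.0
[ 0.4047 -0.304   0.3717] [-50.4176  13.6916  63.5148   0.1644 102.7738  39.2614]
bottle [365.5873 120.7413]
can [271.1241 121.2569]
spool [289.0382  66.6525]
cap [356.3641  71.0024]
yel [330.1487 179.9622]
bottle_mid 0.92 [356.8 116.2] [ 0.47   -0.3527  0.17  ]
can_mid 0.77 [274.176 114.8  ] [ 0.4729 -0.2672  0.229 ]
spool_mid 0.86 [289.6  65.2] [ 0.5369 -0.2679  0.057 ]
cap_mid 0.98 [357.888  72.   ] [ 0.5296 -0.3683  0.042 ]
dish_yellow 0.79 [330.624 179.8  ] [ 0.3546 -0.332   0.003 ]
rack 0.98 [323.584  60.   ] [ 0.55   -0.3175  0.012 ]
```

View pics/w1.png

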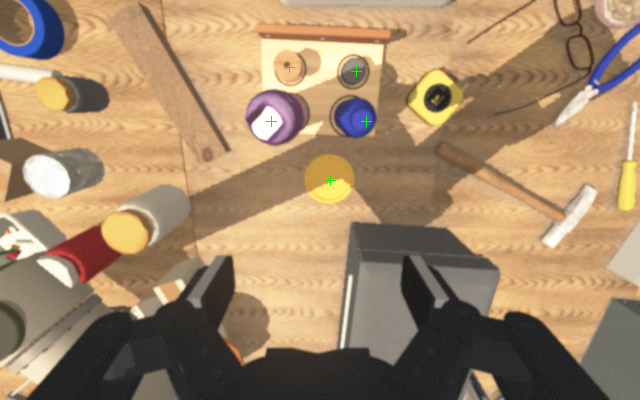

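Run:
```python
import cv2
a=cv2.imread("pics/w1.png")
cv2.imwrite("pics/w1c.png",cv2.resize(a[20:150,240:400],None,fx=4.5,fy=4.5,interpolation=2))
```

```text
(no output)
```

View pics/w1c.png

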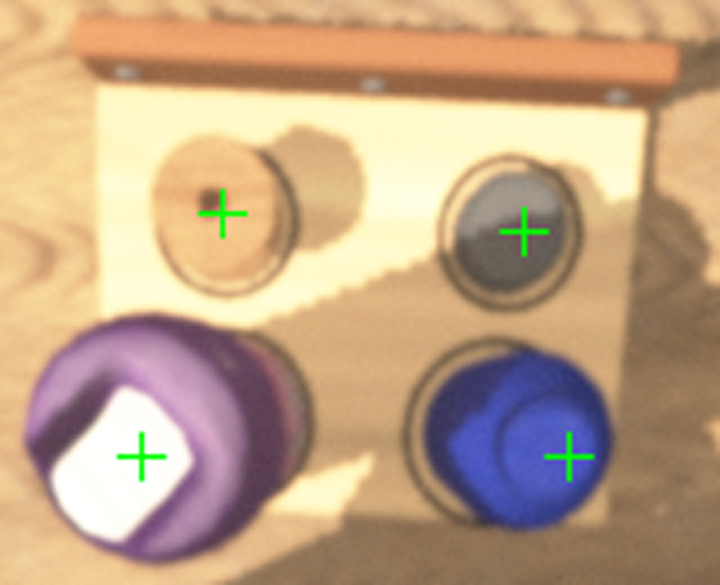

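Run:
```python
from h import *
np.set_printoptions(precision=4,suppress=True)
W=optics.get_image("wrist")
g=lambda x,y:np.array([240+x/4.5,20+y/4.5])/[640,400]
for n,x,y,z in [("bottle neck",547,447,.17),("bottle ring",493,432,.012),("can top",137,437,.229),("spool top",214,207,.057),("cap top",512,225,.042),("cap ring",511,232,.012),("board FR",606,525,.012),("board BR",645,108,.012),("board BL",98,85,.012),("fence TL",76,18,.057),("fence TR",679,43,.057)]:
    print(n,plane(W,g(x,y),z))
```

```text
bottle neck [ 0.4646 -0.3608  0.17  ]
bottle ring [ 0.4636 -0.3638  0.012 ]
can top [ 0.469  -0.2661  0.229 ]
spool top [ 0.534  -0.2675  0.057 ]
cap top [ 0.5303 -0.3646  0.042 ]
cap ring [ 0.5314 -0.3678  0.012 ]
board FR [ 0.43   -0.4075  0.012 ]
board BR [ 0.5705 -0.4123  0.012 ]
board BL [ 0.5776 -0.2248  0.012 ]
fence TL [ 0.587  -0.2268  0.057 ]
fence TR [ 0.5802 -0.4124  0.057 ]
```

```bash
python3 - <<'E'
from h import *
s=env.observe();print(s["time_s"],s["position"],s["qvel"],s["grip_width"])
E
python3 -m crank '[8.5,0,0,0,0, 8.5,0,0,0,0, 8.5,0,0,0,0, 8.5,0,0,0,0, 8.5,0,0,0,0, 8.5,0,0,0,0, 8.5,0,0,0,0, 8.5,0,0,0,0]'
```

```text
2.8833 [ 0.39920053 -0.3108381   0.37124426] [-0.12175885  0.17461436 -0.00043611 -0.01091059  0.0821756   0.02618572] 0.08498460640712995
time_s: 3.55
position: [0.4, -0.3099, 0.3713]
tool_rot: [[1.0, 0.001, 0.0], [0.001, -1.0, 0.0], [0.0, -0.0, -1.0]]
ft_force: [-0.1, 0.2, 0.6]
grip_width: 0.085
gripper_force: 0.0
```

Run:
```python
from h import *
W=optics.get_image("wrist");col=np.array(W["color"]).copy()
P=np.array(W["pose"]);print(P[:3,3])
for p in [(.4645,-.363,.17),(.468,-.265,.229),(.5345,-.267,.057),(.531,-.366,.042)]:
    u=proj(W,p);print(u)
c=cv2.resize(col[20:150,240:400],None,fx=4.5,fy=4.5,interpolation=2)
for p,r in [((.4645,-.363,.17),.013),((.468,-.265,.229),.0285),((.5345,-.267,.057),.0205),((.531,-.366,.042),.019)]:
    a=np.linspace(0,6.283,40);q=np.array([proj(W,(p[0]+r*np.cos(t),p[1]+r*np.sin(t),p[2])) for t in a])
    cv2.polylines(c,[((q-[240,20]+.5)*4.5-.5).round().astype(np.int32)],True,(0,255,0),1)
# rack outline yaw -0.03
o=np.array([.5,-.316]);t=-.03;R=np.array([[np.cos(t),-np.sin(t)],[np.sin(t),np.cos(t)]])
q=np.array([proj(W,(*(o+R@np.array(v)),.012)) for v in [(-.07,.095),(-.07,-.095),(.07,-.095),(.07,.095)]])
cv2.polylines(c,[((q-[240,20]+.5)*4.5-.5).round().astype(np.int32)],True,(255,0,0),1)
cv2.imwrite("pics/w2c.png",c[:,:,::-1])
```

```text
[ 0.47910996 -0.30941097  0.51394663]
(np.float64(364.3069356553351), np.float64(120.22961143198803))
(np.float64(270.4123888610544), np.float64(118.98919103711006))
(np.float64(287.98302374317257), np.float64(66.16192080030197))
(np.float64(355.4258698483453), np.float64(70.17754377525429))
```

View pics/w2c.png

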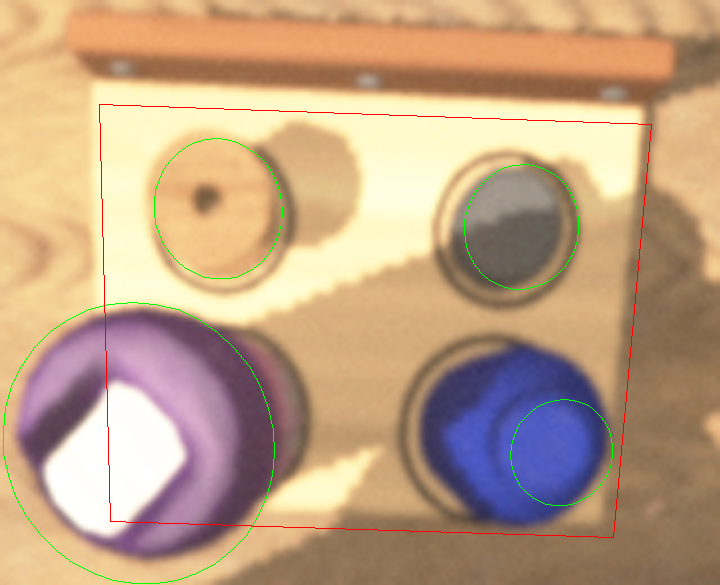

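```bash
python3 -m crank '[8.5,1.66,1.25,0,0, 8.5,1.66,1.25,0,0, 8.5,1.66,1.25,0,0, 8.5,1.67,1.25,0,0, 8.5,0,0,3,0, 8.5,0,0,3,0, 8.5,0,0,3,0, 8.5,0,0,3,0]'
python3 -m crank '[8.5,0,0,3,0, 8.5,0,0,3,0, 8.5,0,0,3,0, 8.5,0,0,3,0, 8.5,0,0,2,0, 8.5,0,0,0.7,0, 8.5,0,0,0,0, 8.5,0,0,0,0]'
python3 -m crank '[5,0,0,0,0, 4.6,0,0,0,0, 4.6,0,0,0,0, 4.6,0,0,0,0, 4.6,0,0,0,0, 4.6,0,0,0,0, 4.6,0,0,0,0, 4.6,0,0,0,0]' 50
```

```text
time_s: 4.27
position: [0.4664, -0.3597, 0.2499]
tool_rot: [[1.0, 0.001, 0.0], [0.001, -1.0, -0.0], [0.0, 0.0, -1.0]]
ft_force: [0.3, -1.0, -0.1]
grip_width: 0.0848
gripper_force: 0.0
time_s: 4.93
position: [0.4668, -0.3603, 0.1052]
tool_rot: [[1.0, 0.001, 0.001], [0.001, -1.0, -0.001], [0.001, 0.001, -1.0]]
ft_force: [1.0, -0.8, 0.0]
grip_width: 0.0848
gripper_force: 0.2
time_s: 5.6
position: [0.4669, -0.3602, 0.1057]
tool_rot: [[1.0, 0.001, 0.002], [0.001, -1.0, -0.002], [0.002, 0.002, -1.0]]
ft_force: [0.2, 0.5, 5.8]
grip_width: 0.0508
gripper_force: 52.0
```

```bash
python3 -m crank '[4.6,0,0,-1,0, 4.6,0,0,-3,0, 4.6,0,0,-3.5,0, 4.6,0,0,-3.5,0, 4.6,0,0,-3.5,0, 4.6,0,0,-3.5,0, 4.6,0,0,-3.5,0, 4.6,0,0,-3.5,0]'
python3 -m crank '[4.6,0,-1.5,0,0, 4.6,0,-3,0,0, 4.6,0,-4,0,0, 4.6,0,-4,0,0, 4.6,0,-4,0,0, 4.6,0,-4,0,0, 4.6,0,-4,0,0, 4.6,0,-4,0,0]'
python3 -m crank '[4.6,0,-4,0,0, 4.6,0,-4,0,0, 4.6,0,-4,0,0, 4.6,0,-4,0,0, 4.6,0,-4,0,0, 4.6,0,-4,0,0, 4.6,0,-3.5,0,0, 4.6,0,-3,0,0]'
python3 -m crank '[4.6,-0.3,-2,0,0, 4.6,-0.4,-1,0,0, 4.6,0,-0.5,0,0, 4.6,0,0,0,0, 4.6,0,0,2,0, 4.6,0,0,3,0, 4.6,0,0,3,0, 4.6,0,0,3,0]'
python3 -m crank '[4.6,0,0,3,0, 4.6,0,0,3,0, 4.6,0,0,3,0, 4.6,0,0,2.5,0, 4.6,0,0,2,0, 4.6,0,0,1,0, 4.6,0,0,0.2,0, 4.6,0,0,0,0]'
```

```text
time_s: 6.27
position: [0.4659, -0.3592, 0.3569]
tool_rot: [[1.0, 0.001, 0.0], [0.001, -1.0, -0.0], [0.0, 0.0, -1.0]]
ft_force: [0.5, -1.3, -1.9]
grip_width: 0.0509
gripper_force: 52.7
time_s: 6.93
position: [0.4653, -0.0728, 0.355]
tool_rot: [[1.0, 0.001, 0.0], [0.001, -1.0, -0.0], [0.0, 0.0, -1.0]]
ft_force: [0.4, -0.6, -1.6]
grip_width: 0.0507
gripper_force: 53.0
time_s: 7.6
position: [0.465, 0.2325, 0.355]
tool_rot: [[1.0, 0.002, 0.0], [0.002, -1.0, 0.0], [0.0, -0.0, -1.0]]
ft_force: [0.0, -0.6, -2.2]
grip_width: 0.0509
gripper_force: 53.0
time_s: 8.27
position: [0.4592, 0.2636, 0.2436]
tool_rot: [[1.0, -0.001, 0.001], [-0.001, -1.0, -0.0], [0.001, 0.0, -1.0]]
ft_force: [1.1, 0.5, -2.0]
grip_width: 0.051
gripper_force: 53.0
time_s: 8.93
position: [0.4596, 0.2636, 0.0975]
tool_rot: [[1.0, -0.001, 0.0], [-0.001, -1.0, -0.0], [0.0, 0.0, -1.0]]
ft_force: [-0.4, -0.4, -2.7]
grip_width: 0.0513
gripper_force: 54.2
```

```bash
python3 -m crank '[4.6,0,0,0.1,0, 4.6,0,0,0,0, 6,0,0,0,0, 8.5,0,0,0,0, 8.5,0,0,0,0, 8.5,0,0,0,0, 8.5,0,0,0,0, 8.5,0,0,0,0]'
python3 -m crank '[8.5,0,0,-1,0, 8.5,0,0,-3,0, 8.5,0,0,-3.5,0, 8.5,0,0,-4,0, 8.5,0,0,-4,0, 8.5,0,0,-4,0, 8.5,0,0,-4,0, 8.5,0,0,-4,0]'
python3 -m crank '[8.5,0,1.5,0,0, 8.5,0,3,0,0, 8.5,0,4,0,0, 8.5,0,4,0,0, 8.5,0,4,0,0, 8.5,0,4,0,0, 8.5,0,4,0,0, 8.5,0,4,0,0]'
python3 -m crank '[8.5,0,4,0,0, 8.5,0,4,0,0, 8.5,0,4,0,0, 8.5,0,4,0,0, 8.5,0.4,3.5,0,0, 8.5,0.5,2.5,0,0, 8.5,0,1.5,0,0, 8.5,0,0.7,0,0]'
python3 - <<'E'
from h import *
T=optics.get_image("top");S=optics.get_image("scene")
for im in (T,S):
  for n,z in dict(bottle_mid=.083,can_mid=.12).items():
    for r in spotter.look_for(im,n)[:2]:print(n,round(r["score"],2),plane(im,r["at"],z))
print(env.observe()["position"])
c=np.array(S["color"])[90:390,220:440,::-1];cv2.imwrite("pics/s1.png",cv2.resize(c,None,fx=2,fy=2,interpolation=2))
E
```

```text
time_s: 9.6
position: [0.4589, 0.2652, 0.0963]
tool_rot: [[1.0, 0.001, -0.0], [0.001, -1.0, 0.0], [-0.0, -0.0, -1.0]]
ft_force: [0.3, -0.0, -0.2]
grip_width: 0.085
gripper_force: 0.0
time_s: 10.27
position: [0.4583, 0.265, 0.3735]
tool_rot: [[1.0, 0.001, 0.0], [0.001, -1.0, 0.0], [0.0, -0.0, -1.0]]
ft_force: [0.9, 0.6, -0.2]
grip_width: 0.0851
gripper_force: 0.0
time_s: 10.93
position: [0.4586, -0.0216, 0.3715]
tool_rot: [[1.0, 0.001, 0.0], [0.001, -1.0, -0.0], [0.0, 0.0, -1.0]]
ft_force: [1.0, 0.7, -0.2]
grip_width: 0.0848
gripper_force: 0.0
time_s: 11.6
position: [0.4683, -0.2634, 0.3706]
tool_rot: [[1.0, -0.001, -0.001], [-0.001, -1.0, 0.001], [-0.001, -0.001, -1.0]]
ft_force: [-0.5, 0.7, -0.0]
grip_width: 0.0852
gripper_force: 0.0
bottle_mid 0.6 [0.44917121 0.25380359 0.083     ]
bottle_mid 0.53 [0.44647384 0.22004883 0.083     ]
can_mid 0.61 [ 0.47294109 -0.26254671  0.12      ]
[ 0.46845506 -0.260445    0.37187832]
```

View pics/s1.png

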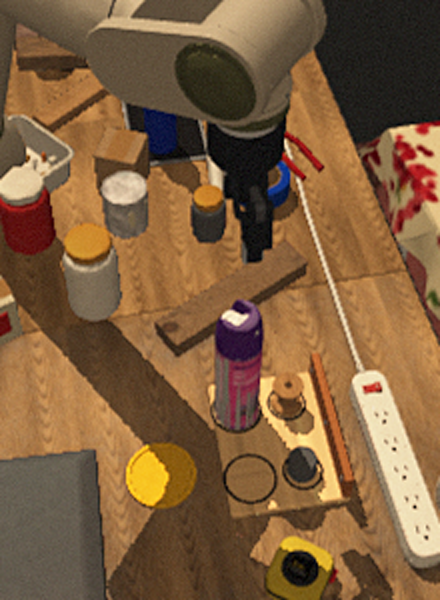

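```bash
python3 -m crank '[8.5,0.15,0.1,1,0, 8.5,0,0,2,0, 8.5,0,0,3,0, 8.5,0,0,3,0, 8.5,0,0,3,0, 8.5,0,0,3,0, 8.5,0,0,3,0, 8.5,0,0,2,0]'
python3 -m crank '[8.5,0,0,0.6,0, 8.5,0,0,0,0, 8.5,0,0,0,0, 6.5,0,0,0,0, 5.2,0,0,0,0, 5.2,0,0,0,0, 5.2,0,0,0,0, 5.2,0,0,0,0]' 60
python3 -m crank '[5.2,0,0,0,0, 5.2,0,0,0,0, 5.2,0,0,0,0, 5.2,0,0,0,0, 5.2,0,0,0,0, 5.2,0,0,0,0, 5.2,0,0,0,0, 5.2,0,0,0,0]'
```

```text
time_s: 12.57
position: [0.4694, -0.2611, 0.1692]
tool_rot: [[1.0, 0.002, -0.002], [0.002, -1.0, 0.002], [-0.002, -0.002, -1.0]]
ft_force: [0.1, -0.4, -0.1]
grip_width: 0.0849
gripper_force: 0.0
time_s: 13.23
position: [0.4705, -0.2631, 0.1673]
tool_rot: [[1.0, 0.001, 0.003], [0.001, -1.0, -0.002], [0.003, 0.002, -1.0]]
ft_force: [-0.7, 1.9, 9.0]
grip_width: 0.0548
gripper_force: 63.4
time_s: 13.9
position: [0.4704, -0.2631, 0.1673]
tool_rot: [[1.0, 0.001, 0.003], [0.001, -1.0, -0.002], [0.003, 0.002, -1.0]]
ft_force: [-0.5, 0.5, 8.3]
grip_width: 0.0545
gripper_force: 63.4
```

```bash
python3 -m crank '[5.2,0,0,-1,0, 5.2,0,0,-2,0, 5.2,0,0,-3,0, 5.2,0,0,-3.5,0, 5.2,0,0,-3.5,0, 5.2,0,0,-3.5,0, 5.2,0,0,-2.5,0, 5.2,0,0,-1,0]'
python3 -m crank '[5.2,0,-1.5,0,0, 5.2,0,-3,0,0, 5.2,0,-4,0,0, 5.2,0,-4,0,0, 5.2,0,-4,0,0, 5.2,0,-4,0,0, 5.2,0,-4,0,0, 5.2,0,-4,0,0]'
python3 -m crank '[5.2,0,-4,0,0, 5.2,0,-4,0,0, 5.2,0,-4,0,0, 5.2,0,-4,0,0, 5.2,0,-4,0,0, 5.2,0,-4,0,0, 5.2,0,-3.7,0,0, 5.2,0,-3.2,0,0]'
python3 -m crank '[5.2,-0.4,-2.5,0,0, 5.2,-0.4,-1.6,0,0, 5.2,-0.15,-0.8,0,0, 5.2,0,-0.4,0,0, 5.2,0,0,2,0, 5.2,0,0,3,0, 5.2,0,0,3,0, 5.2,0,0,3,0]'
python3 -m crank '[5.2,0,0,3,0, 5.2,0,0,3,0, 5.2,0,0,2,0, 5.2,0,0,1.2,0, 5.2,0,0,0.5,0, 5.2,0,0,0,0, 5.2,0,0,0,0, 5.2,0,0,0,0]'
```

```text
time_s: 14.57
position: [0.4701, -0.263, 0.3698]
tool_rot: [[1.0, 0.001, 0.005], [0.001, -1.0, -0.005], [0.005, 0.005, -1.0]]
ft_force: [0.1, 0.3, -2.1]
grip_width: 0.0552
gripper_force: 64.5
time_s: 15.23
position: [0.4684, 0.0247, 0.3648]
tool_rot: [[1.0, 0.001, -0.001], [0.001, -1.0, 0.0], [-0.001, -0.0, -1.0]]
ft_force: [1.3, -0.8, -2.7]
grip_width: 0.0547
gripper_force: 64.5
time_s: 15.9
position: [0.4678, 0.3339, 0.3645]
tool_rot: [[1.0, 0.002, -0.002], [0.002, -1.0, -0.0], [-0.002, 0.0, -1.0]]
ft_force: [0.8, -0.3, -1.9]
grip_width: 0.0552
gripper_force: 64.5
time_s: 16.57
position: [0.4597, 0.383, 0.2542]
tool_rot: [[1.0, -0.0, 0.0], [-0.0, -1.0, -0.0], [0.0, 0.0, -1.0]]
ft_force: [0.4, 0.0, -3.0]
grip_width: 0.0549
gripper_force: 64.5
time_s: 17.23
position: [0.4603, 0.3834, 0.1593]
tool_rot: [[1.0, -0.0, 0.001], [-0.0, -1.0, -0.0], [0.001, 0.0, -1.0]]
ft_force: [-0.0, -3.0, 5.4]
grip_width: 0.0547
gripper_force: 65.4
```

```bash
python3 -m crank '[5.2,0,0,0,0, 6,0,0,0,0, 7,0,0,0,0, 8.5,0,0,0,0, 8.5,0,0,0,0, 8.5,0,0,0,0, 8.5,0,0,0,0, 8.5,0,0,0,0]'
python3 -m crank '[8.5,0,0,-1,0, 8.5,0,0,-2,0, 8.5,0,0,-3,0, 8.5,0,0,-3.5,0, 8.5,0,0,-3.5,0, 8.5,0,0,-3.5,0, 8.5,0,0,-2.5,0, 8.5,0,0,-1,0]'
python3 -m crank '[8.5,0,1.5,0,0, 8.5,0,3,0,0, 8.5,0,4,0,0, 8.5,0,4,0,0, 8.5,0,4,0,0, 8.5,0,4,0,0, 8.5,0,4,0,0, 8.5,0,4,0,0]'
python3 -m crank '[8.5,1,4,0,0, 8.5,1,4,0,0, 8.5,1,4,0,0, 8.5,1,4,0,0, 8.5,1,4,0,0, 8.5,1,4,0,0, 8.5,1,3.7,0,0, 8.5,0.65,3.2,0,0]'
python3 -m crank '[8.5,0,2.5,0,0, 8.5,0,1.6,0,0, 8.5,0,0.9,0,0, 8.5,0,0.65,0,0, 8.5,0,0,0,0, 8.5,0,0,0,0, 8.5,0,0,0,0, 8.5,0,0,0,0]'
python3 - <<'E'
from h import *
W=optics.get_image("wrist");T=optics.get_image("top");S=optics.get_image("scene")
col=np.array(W["color"]).copy();print(env.observe()["position"])
u0,v0=[int(x) for x in proj(W,(.52,-.31,.02))];print(u0,v0)
def ell(c,im,p,r,off,sc,clr=(0,255,0)):
    q=np.array([proj(im,(p[0]+r*np.cos(t),p[1]+r*np.sin(t),p[2])) for t in np.linspace(0,6.283,40)])
    cv2.polylines(c,[((q-off+.5)*sc-.5).round().astype(np.int32)],True,clr,1)
x0=max(u0-90,0);y0=max(v0-70,0)
c=cv2.resize(col[y0:y0+140,x0:x0+180],None,fx=4,fy=4,interpolation=2)
for p,r in [((.5365,-.2655,.057),.0205),((.533,-.363,.042),.019),((.4665,-.36,.012),.026),((.4695,-.263,.012),.0285)]: ell(c,W,p,r,[x0,y0],4)
cv2.imwrite("pics/w3.png",c[:,:,::-1])
o=[190,120];c1=cv2.resize(np.array(T["color"])[120:240,190:300],None,fx=3.5,fy=3.5,interpolation=2)
ell(c1,T,(.6012,.3652,.006),.045,o,3.5)
o2=[270,100];c2=cv2.resize(np.array(S["color"])[100:220,270:380],None,fx=3.5,fy=3.5,interpolation=2)
ell(c2,S,(.6012,.3652,.006),.045,o2,3.5)
cv2.imwrite("pics/ts3.png",np.hstack([c1,c2])[:,:,::-1])
E
```

```text
time_s: 17.9
position: [0.4599, 0.3842, 0.1583]
tool_rot: [[1.0, 0.001, -0.0], [0.001, -1.0, 0.0], [-0.0, -0.0, -1.0]]
ft_force: [-0.5, -0.1, 0.6]
grip_width: 0.0847
gripper_force: 0.0
time_s: 18.57
position: [0.46, 0.3842, 0.3637]
tool_rot: [[1.0, 0.001, 0.007], [0.001, -1.0, 0.004], [0.007, -0.004, -1.0]]
ft_force: [-0.1, -0.6, 0.8]
grip_width: 0.0851
gripper_force: 0.0
time_s: 19.23
position: [0.4594, 0.0974, 0.3593]
tool_rot: [[1.0, 0.001, 0.001], [0.001, -1.0, -0.0], [0.001, 0.0, -1.0]]
ft_force: [0.3, 0.4, 0.5]
grip_width: 0.0852
gripper_force: 0.0
time_s: 19.9
position: [0.5369, -0.2124, 0.3588]
tool_rot: [[1.0, -0.0, 0.0], [-0.0, -1.0, -0.0], [0.0, 0.0, -1.0]]
ft_force: [-0.0, 0.9, -1.2]
grip_width: 0.0849
gripper_force: 0.0
time_s: 20.57
position: [0.537, -0.2652, 0.3588]
tool_rot: [[1.0, 0.002, 0.0], [0.002, -1.0, -0.0], [0.0, 0.0, -1.0]]
ft_force: [0.1, 0.4, 0.2]
grip_width: 0.0852
gripper_force: 0.0
[ 0.53694683 -0.26571517  0.35855669]
344 167
```

View pics/w3.png

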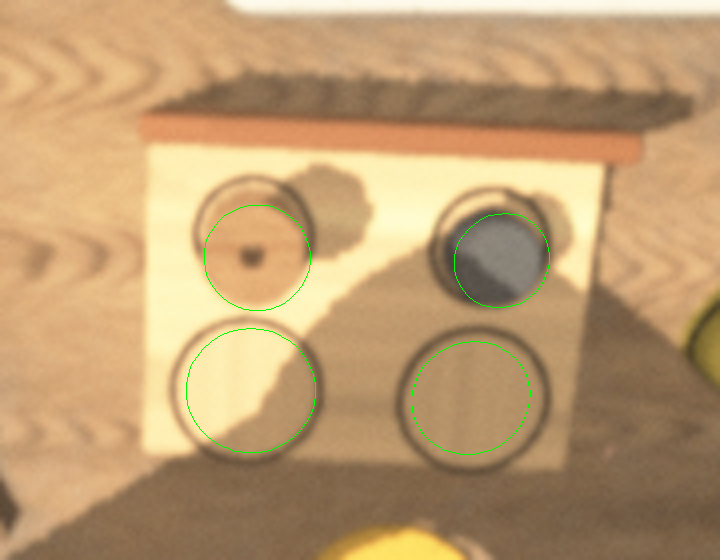

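View pics/ts3.png

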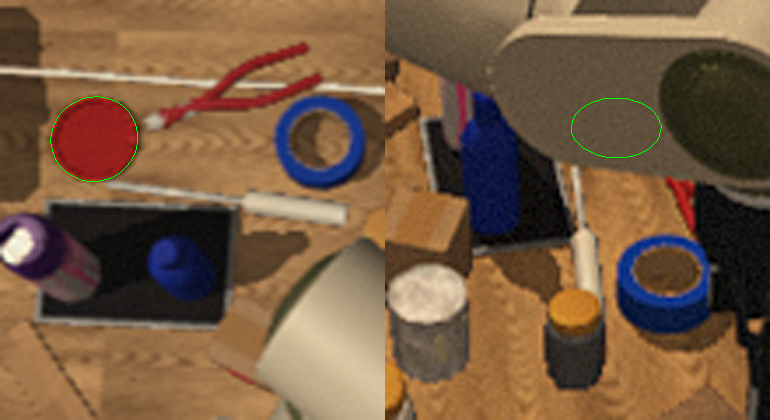

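```bash
python3 -m crank '[8.5,0,-0.15,1,0, 8.5,0,0,3,0, 8.5,0,0,4,0, 8.5,0,0,4,0, 8.5,0,0,4,0, 8.5,0,0,4,0, 8.5,0,0,4,0, 8.5,0,0,4,0]'
python3 -m crank '[8.5,0,0,3,0, 8.5,0,0,1.8,0, 8.5,0,0,0.7,0, 8.5,0,0,0.3,0, 8.5,0,0,0,0, 8.5,0,0,0,0, 7,0,0,0,0, 5.5,0,0,0,0]' 30
python3 -m crank '[4.5,0,0,0,0, 3.6,0,0,0,0, 3.6,0,0,0,0, 3.6,0,0,0,0, 3.6,0,0,0,0, 3.6,0,0,0,0, 3.6,0,0,0,0, 3.6,0,0,0,0]'
```

```text
time_s: 21.38
position: [0.5368, -0.2644, 0.0769]
tool_rot: [[1.0, 0.001, 0.001], [0.001, -1.0, -0.0], [0.001, 0.0, -1.0]]
ft_force: [0.4, -1.4, -0.0]
grip_width: 0.085
gripper_force: 0.0
time_s: 22.05
position: [0.5374, -0.2651, 0.0215]
tool_rot: [[1.0, 0.001, 0.002], [0.001, -1.0, -0.001], [0.002, 0.001, -1.0]]
ft_force: [0.3, 0.0, 0.2]
grip_width: 0.0635
gripper_force: 0.0
time_s: 22.72
position: [0.5371, -0.265, 0.021]
tool_rot: [[1.0, 0.001, 0.001], [0.001, -1.0, -0.001], [0.001, 0.001, -1.0]]
ft_force: [-1.0, 0.1, 5.8]
grip_width: 0.0403
gripper_force: 30.1
```

```bash
python3 -m crank '[3.6,0,0,-1,0, 3.6,0,0,-2,0, 3.6,0,0,-3,0, 3.6,0,0,-4,0, 3.6,0,0,-4,0, 3.6,0,0,-4,0, 3.6,0,0,-4,0, 3.6,0,0,-4,0]'
python3 - <<'E'
from h import *
S=optics.get_image("scene");
for z in (.371,.5,.55,.6,.65,.7,.75):print(z,(np.array(proj(S,(.468,-.262,z)))-[220,90])*2)
print(env.observe()["q"],env.observe()["position"],env.observe()["grip_width"])
E
```

```text
time_s: 23.38
position: [0.5363, -0.2643, 0.283]
tool_rot: [[1.0, 0.001, 0.0], [0.001, -1.0, -0.0], [0.0, 0.0, -1.0]]
ft_force: [0.1, 0.5, -0.8]
grip_width: 0.0404
gripper_force: 30.4
0.371 [240.73107252 233.99335405]
0.5 [243.88060083 147.22428961]
0.55 [245.27426024 108.82916775]
0.6 [246.78274432  67.27064242]
0.65 [248.42085351  22.14096334]
0.7 [250.20604609 -27.04084234]
0.75 [252.15906278 -80.84617902]
[-3.75632925e+01  2.48252075e+01  5.96001710e+01 -2.96790754e-04
  9.47669855e+01  5.23822991e+01] [ 0.53794826 -0.26549759  0.29165827] 0.03993820717439071
```

```bash
python3 -m crank '[3.6,0,-1.5,0,0, 3.6,0,-3,0,0, 3.6,0,-4,0,0, 3.6,0,-4,0,0, 3.6,0,-4,0,0, 3.6,0,-4,0,0, 3.6,0,-4,0,0, 3.6,0,-4,0,0]'
python3 -m crank '[3.6,0.8,-4,0,0, 3.6,0.8,-4,0,0, 3.6,0.8,-4,0,0, 3.6,0.8,-4,0,0, 3.6,0.8,-4,0,0, 3.6,0.8,-4,0,0, 3.6,0.8,-3.7,0,0, 3.6,0.8,-3,0,0]'
python3 -m crank '[3.6,0.05,-2,0,0, 3.6,0,-1.1,0,0, 3.6,0,-0.7,0,0, 3.6,0,0,0,0, 3.6,0,0,2,0, 3.6,0,0,3,0, 3.6,0,0,3,0, 3.6,0,0,3,0]'
python3 -m crank '[3.6,0,0,2,0, 3.6,0,0,2,0, 3.6,0,0,2,0, 3.6,0,0,1,0, 3.6,0,0,0,0, 3.6,0,0,0,0, 3.6,0,0,0,0, 3.6,0,0,0,0]'
python3 - <<'E'
from h import *
T=optics.get_image("top");print(env.observe()["position"],env.observe()["q"])
c1=cv2.resize(np.array(T["color"])[120:240,180:300],None,fx=4,fy=4,interpolation=2);cv2.imwrite("pics/t4.png",c1[:,:,::-1])
E
```

```text
time_s: 24.1
position: [0.5354, 0.0228, 0.2793]
tool_rot: [[1.0, 0.001, -0.002], [0.001, -1.0, 0.001], [-0.002, -0.001, -1.0]]
ft_force: [1.5, -0.9, -0.7]
grip_width: 0.0403
gripper_force: 30.4
time_s: 24.77
position: [0.599, 0.3306, 0.2789]
tool_rot: [[1.0, 0.003, -0.003], [0.003, -1.0, -0.0], [-0.003, 0.0, -1.0]]
ft_force: [0.2, -0.5, -0.0]
grip_width: 0.0404
gripper_force: 30.4
time_s: 25.43
position: [0.6008, 0.3635, 0.1697]
tool_rot: [[1.0, -0.001, 0.001], [-0.001, -1.0, -0.0], [0.001, 0.0, -1.0]]
ft_force: [0.6, 0.4, -0.2]
grip_width: 0.0405
gripper_force: 30.4
time_s: 26.1
position: [0.6015, 0.3653, 0.102]
tool_rot: [[1.0, 0.001, 0.002], [0.001, -1.0, 0.001], [0.002, -0.001, -1.0]]
ft_force: [0.8, 1.0, -0.9]
grip_width: 0.0405
gripper_force: 30.4
[0.60136988 0.36530146 0.10178657] [ 2.16643433e+01  4.29905268e+01  5.72429895e+01 -2.10731383e-03
  7.96348412e+01  1.11627241e+02]
```

View pics/t4.png

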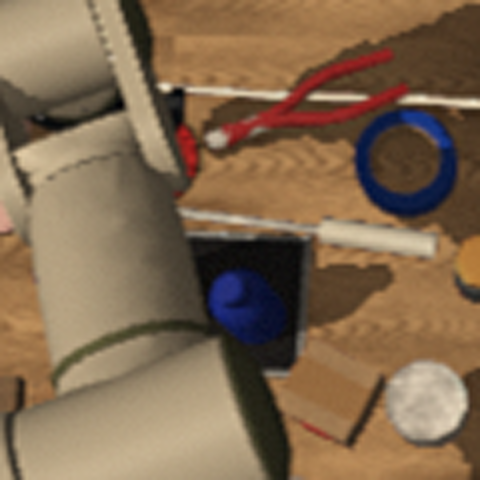

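Run:
```python
from h import *
S=optics.get_image("scene")
c=np.array(S["color"])[40:220,240:420].copy();c=cv2.resize(c,None,fx=3.3,fy=3.3,interpolation=2)
m=lambda p:tuple(int(x) for x in (np.array(proj(S,p))-[240,40])*3.3)
for z in (.1,.2,.25,.3,.35,.4):cv2.circle(c,m((.6013,.3653,z)),3,(0,255,0),-1)
cv2.line(c,m((.46,.385,.004)),m((.46,.385,.221)),(255,255,0),1)
cv2.imwrite("pics/s4.png",c[:,:,::-1])
```

```text
(no output)
```

View pics/s4.png

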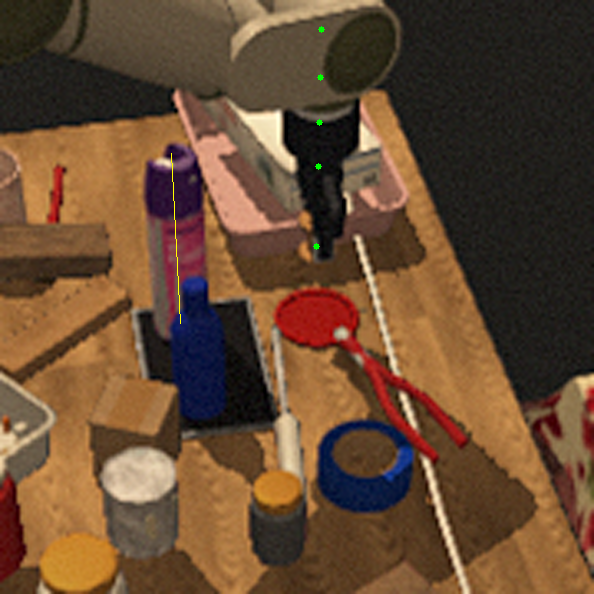

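```bash
python3 -m crank '[3.6,0,0,1.5,0, 3.6,0,0,2,0, 3.6,0,0,2,0, 3.6,0,0,1.5,0, 3.6,0,0,1,0, 3.6,0,0,0.6,0, 3.6,0,0,0.2,0, 3.6,0,0,0,0]'
python3 -m crank '[3.6,0,0,0,0, 3.6,0,0,0,0, 3.6,0,0,0,0, 3.6,0,0,0,0, 3.6,0,0,0,0, 3.6,0,0,0,0, 3.6,0,0,0,0, 3.6,0,0,0,0]'
```

```text
time_s: 26.87
position: [0.6012, 0.3654, 0.0129]
tool_rot: [[1.0, 0.001, 0.001], [0.001, -1.0, 0.0], [0.001, -0.0, -1.0]]
ft_force: [0.8, -0.5, -1.0]
grip_width: 0.0403
gripper_force: 30.5
time_s: 27.53
position: [0.6009, 0.3652, 0.0123]
tool_rot: [[1.0, 0.001, 0.0], [0.001, -1.0, 0.0], [0.0, -0.0, -1.0]]
ft_force: [0.7, -0.2, -0.6]
grip_width: 0.0403
gripper_force: 30.4
```

```bash
python3 -m crank '[3.6,0,0,0.05,0, 3.6,0,0,0,0, 4.5,0,0,0,0, 5.5,0,0,0,0, 8.5,0,0,0,0, 8.5,0,0,0,0, 8.5,0,0,0,0, 8.5,0,0,0,0]'
python3 -m crank '[8.5,0,0,-1,0, 8.5,0,0,-3,0, 8.5,0,0,-4,0, 8.5,0,0,-4,0, 8.5,0,0,-4,0, 8.5,0,0,-4,0, 8.5,0,0,-4,0, 8.5,0,0,-3,0]'
python3 -m crank '[8.5,0,1.5,0,0, 8.5,0,3,0,0, 8.5,0,4,0,0, 8.5,0,4,0,0, 8.5,0,4,0,0, 8.5,0,4,0,0, 8.5,0,4,0,0, 8.5,0,4,0,0]'
python3 -m crank '[8.5,-0.8,4,0,0, 8.5,-0.8,4,0,0, 8.5,-0.8,4,0,0, 8.5,-0.8,4,0,0, 8.5,-0.8,4,0,0, 8.5,-0.8,4,0,0, 8.5,-0.8,4,0,0, 8.5,-0.8,4,0,0]'
python3 -m crank '[8.5,-0.35,3.7,0,0, 8.5,0,3.2,0,0, 8.5,0,2.3,0,0, 8.5,0,1.5,0,0, 8.5,0,0.9,0,0, 8.5,0,0.5,0,0, 8.5,0,0,0,0, 8.5,0,0,0,0]'
python3 - <<'E'
from h import *
T=optics.get_image("top");W=optics.get_image("wrist")
for im,n,z in [(T,"spool_mid",.048),(T,"bottle_mid",.16),(T,"can_mid",.22),(W,"cap_mid",.042)]:
    for r in spotter.look_for(im,n)[:2]:print(n,round(r["score"],2),plane(im,r["at"],z))
c=np.hstack([cv2.resize(np.array(T["color"])[120:220,190:290],None,fx=4,fy=4,interpolation=2),cv2.resize(np.array(W["color"]),(400,250))[:, :].repeat(1,0) if 0 else cv2.resize(np.array(W["color"])[50:250,200:400],(400,400))])
cv2.imwrite("pics/t5.png",c[:,:,::-1]);print(env.observe()["position"],env.observe()["time_s"])
E
```

```text
time_s: 28.2
position: [0.6009, 0.3652, 0.0118]
tool_rot: [[1.0, 0.001, -0.0], [0.001, -1.0, -0.0], [-0.0, 0.0, -1.0]]
ft_force: [-0.5, 0.8, 0.2]
grip_width: 0.085
gripper_force: 0.0
time_s: 28.87
position: [0.6006, 0.3652, 0.287]
tool_rot: [[1.0, 0.001, 0.004], [0.001, -1.0, 0.002], [0.004, -0.002, -1.0]]
ft_force: [0.1, 0.4, 1.1]
grip_width: 0.0849
gripper_force: 0.0
time_s: 29.53
position: [0.6005, 0.0784, 0.2829]
tool_rot: [[1.0, 0.001, 0.001], [0.001, -1.0, -0.0], [0.001, 0.0, -1.0]]
ft_force: [0.7, 0.1, 0.3]
grip_width: 0.0848
gripper_force: 0.0
time_s: 30.2
position: [0.5364, -0.2416, 0.2829]
tool_rot: [[1.0, 0.001, 0.001], [0.001, -1.0, -0.001], [0.001, 0.001, -1.0]]
ft_force: [1.3, 0.6, 0.2]
grip_width: 0.0853
gripper_force: 0.0
time_s: 30.87
position: [0.5341, -0.36, 0.2822]
tool_rot: [[1.0, 0.001, 0.0], [0.001, -1.0, 0.0], [0.0, -0.0, -1.0]]
ft_force: [-0.4, 0.4, 1.1]
grip_width: 0.085
gripper_force: 0.0
spool_mid 0.58 [0.60259877 0.36276371 0.048     ]
bottle_mid 0.56 [0.44004497 0.24222122 0.16      ]
can_mid 0.94 [0.44371706 0.34775429 0.22      ]
cap_mid 0.58 [ 0.53591528 -0.36621163  0.042     ]
[ 0.53410158 -0.36023862  0.28200706] 31.1667
```

View pics/t5.png

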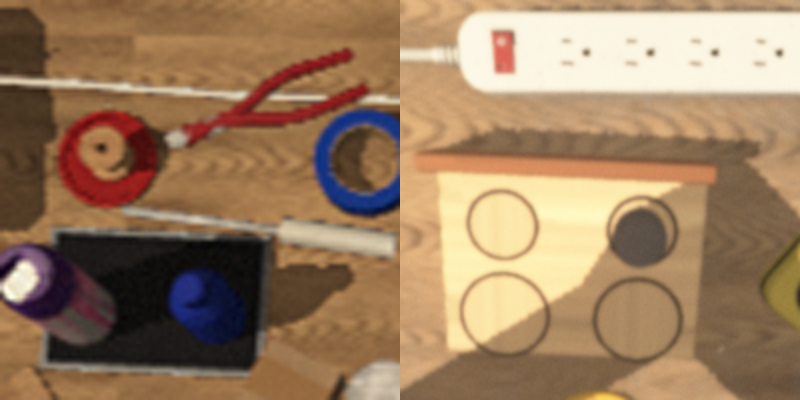

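```bash
python3 -m crank '[8.5,0,0.2,1,0, 8.5,0,0,3,0, 8.5,0,0,4,0, 8.5,0,0,4,0, 8.5,0,0,4,0, 8.5,0,0,4,0, 8.5,0,0,3,0, 8.5,0,0,1.8,0]'
python3 -m crank '[8.5,0,0,1.3,0, 8.5,0,0,0.5,0, 8.5,0,0,0.2,0, 8.5,0,0,0,0, 8.5,0,0,0,0, 7,0,0,0,0, 5.5,0,0,0,0, 4.5,0,0,0,0]' 30
python3 -m crank '[3.3,0,0,0,0, 3.3,0,0,0,0, 3.3,0,0,0,0, 3.3,0,0,0,0, 3.3,0,0,0,0, 3.3,0,0,0,0, 3.3,0,0,0,0, 3.3,0,0,0,0]'
```

```text
time_s: 31.83
position: [0.5324, -0.3613, 0.0292]
tool_rot: [[1.0, 0.001, -0.004], [0.001, -1.0, 0.004], [-0.004, -0.004, -1.0]]
ft_force: [0.1, 0.0, 0.0]
grip_width: 0.0852
gripper_force: 0.0
time_s: 32.5
position: [0.5342, -0.363, 0.0145]
tool_rot: [[1.0, 0.001, 0.001], [0.001, -1.0, -0.001], [0.001, 0.001, -1.0]]
ft_force: [-0.1, 0.1, 0.2]
grip_width: 0.051
gripper_force: 0.0
time_s: 33.17
position: [0.5342, -0.363, 0.0144]
tool_rot: [[1.0, 0.001, 0.001], [0.001, -1.0, -0.001], [0.001, 0.001, -1.0]]
ft_force: [0.4, 0.3, 5.5]
grip_width: 0.0373
gripper_force: 30.2
```

```bash
python3 -m crank '[3.3,0,0,-1,0, 3.3,0,0,-2,0, 3.3,0,0,-3,0, 3.3,0,0,-3,0, 3.3,0,0,-3,0, 3.3,0,0,-2,0, 3.3,0,0,-1,0, 3.3,0,0,0,0]'
python3 -m crank '[3.3,-1,-0.4,0,0, 3.3,-2.5,-0.4,0,0, 3.3,-3.5,-0.4,0,0, 3.3,-3.5,-0.4,0,0, 3.3,-3.5,-0.4,0,0, 3.3,-2.3,-0.4,0,0, 3.3,-1.1,-0.4,0,0, 3.3,-0.5,-0.4,0,0]'
python3 -m crank '[3.3,0,0,0,0, 3.3,0,0,2,0, 3.3,0,0,3,0, 3.3,0,0,3,0, 3.3,0,0,2,0, 3.3,0,0,1,0, 3.3,0,0,0,0, 3.3,0,0,0,0]'
python3 - <<'E'
from h import *
S=optics.get_image("scene")
for r in spotter.look_for(S,"dish_yellow")[:1]:print(plane(S,r["at"],.003))
c=np.array(S["color"])[250:390,220:360].copy();c=cv2.resize(c,None,fx=3.5,fy=3.5,interpolation=2)
q=np.array([proj(S,(.355+.045*np.cos(t),-.331+.045*np.sin(t),.006)) for t in np.linspace(0,6.283,40)])
cv2.polylines(c,[((q-[220,250]+.5)*3.5-.5).round().astype(np.int32)],True,(0,255,0),1)
cv2.imwrite("pics/s6.png",c[:,:,::-1]);print(env.observe()["position"])
E
```

```text
time_s: 33.83
position: [0.5345, -0.3632, 0.1662]
tool_rot: [[1.0, 0.001, 0.003], [0.001, -1.0, -0.003], [0.003, 0.003, -1.0]]
ft_force: [-0.2, -0.2, -0.6]
grip_width: 0.037
gripper_force: 30.1
time_s: 34.5
position: [0.3531, -0.3301, 0.1626]
tool_rot: [[1.0, -0.001, -0.002], [-0.001, -1.0, 0.003], [-0.002, -0.003, -1.0]]
ft_force: [0.1, 0.0, 0.3]
grip_width: 0.0373
gripper_force: 30.2
time_s: 35.17
position: [0.3555, -0.3309, 0.0532]
tool_rot: [[1.0, 0.001, -0.001], [0.001, -1.0, 0.001], [-0.001, -0.001, -1.0]]
ft_force: [1.0, -0.4, 0.6]
grip_width: 0.0372
gripper_force: 30.2
[ 0.35231537 -0.3477168   0.003     ]
[ 0.35561957 -0.33131543  0.05434426]
```

View pics/s6.png

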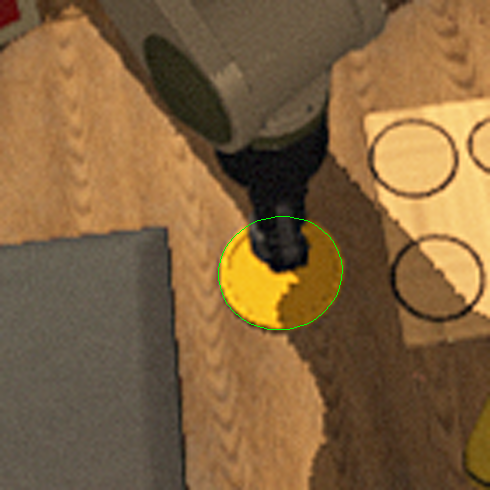

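```bash
python3 -m crank '[3.3,0,0,1.5,0, 3.3,0,0,1.5,0, 3.3,0,0,1,0, 3.3,0,0,0.5,0, 3.3,0,0,0.3,0, 3.3,0,0,0,0, 3.3,0,0,0,0, 3.3,0,0,0,0]'
python3 -m crank '[3.3,0,0,0.05,0, 3.3,0,0,0,0, 4.3,0,0,0,0, 5.3,0,0,0,0, 6.5,0,0,0,0, 6.5,0,0,0,0, 6.5,0,0,0,0, 6.5,0,0,0,0]'
python3 -m crank '[6.5,0,0,-1,0, 6.5,0,0,-2,0, 6.5,0,0,-3,0, 8.5,0,0,-4,0, 8.5,0,0,-4,0, 8.5,0,0,-4,0, 8.5,0,0,-4,0, 8.5,0,0,-4,0]'
```

```text
time_s: 35.93
position: [0.3552, -0.3313, 0.0065]
tool_rot: [[1.0, 0.001, 0.001], [0.001, -1.0, -0.001], [0.001, 0.001, -1.0]]
ft_force: [-0.3, 0.3, -0.5]
grip_width: 0.0369
gripper_force: 30.2
time_s: 36.6
position: [0.3549, -0.331, 0.0053]
tool_rot: [[1.0, 0.001, -0.0], [0.001, -1.0, -0.0], [-0.0, 0.0, -1.0]]
ft_force: [0.5, 0.2, 0.3]
grip_width: 0.0648
gripper_force: 0.0
time_s: 37.27
position: [0.3546, -0.3304, 0.2675]
tool_rot: [[1.0, 0.001, 0.0], [0.001, -1.0, -0.0], [0.0, 0.0, -1.0]]
ft_force: [-0.0, -1.0, -0.2]
grip_width: 0.0852
gripper_force: 0.0
```

```bash
python3 - <<'E'
from h import *
W=optics.get_image("wrist");T=optics.get_image("top");S=optics.get_image("scene")
for im,l in((W,"W"),(S,"S"),(T,"T")):
  for n,z in [("cap_mid",.033),("dish_yellow",.003),("spool_mid",.048),("dish_red",.003)]:
    for r in spotter.look_for(im,n)[:1]:print(l,n,round(r["score"],2),plane(im,r["at"],z))
E
python3 -m crank '[8.5,0,-1.5,-1.2,0, 8.5,0,-3,-1.2,0, 8.5,0,-3.9,-1.2,0, 8.5,0,-3.9,-1.2,0, 8.5,0,-3.9,-1.2,0, 8.5,0,-3.9,-1.2,0, 8.5,0,-3.9,-1.2,0, 8.5,0,-3.9,-1.2,0]'
python3 -m crank '[8.5,1.3,-3.9,0,0, 8.5,1.3,-3.9,0,0, 8.5,1.3,-3.9,0,0, 8.5,1.3,-3.9,0,0, 8.5,1.3,-3.9,0,0, 8.5,1.3,-3.9,0,0, 8.5,1.3,-2.8,0,0, 8.5,1.3,-1.9,0,0]'
python3 -m crank '[8.5,0.1,-1.3,0,0, 8.5,0,-0.9,0,0, 8.5,0,-0.4,0,0, 8.5,0,0,0,0, 8.5,0,0,0,0, 8.5,0,0,0,0, 8.5,0,0,0,0, 8.5,0,0,0,0]'
python3 - <<'E'
from h import *
W=optics.get_image("wrist");print(env.observe()["position"])
c=np.array(W["color"]).copy()
for p,r in [((.459,.265,.162),.013),((.46,.384,.221),.0285)]:
    q=np.array([proj(W,(p[0]+r*np.cos(t),p[1]+r*np.sin(t),p[2])) for t in np.linspace(0,6.283,40)])
    cv2.polylines(c,[q.round().astype(np.int32)],True,(0,255,0),1)
cv2.imwrite("pics/w7.png",c[:,:,::-1])
E
```

```text
W cap_mid 0.56 [ 0.35619813 -0.33387694  0.033     ]
W dish_yellow 0.23 [ 0.50212534 -0.31476229  0.003     ]
S cap_mid 0.8 [ 0.35189349 -0.34242935  0.033     ]
S dish_yellow 0.85 [ 0.36291336 -0.35099135  0.003     ]
S spool_mid 0.55 [0.60127377 0.33810253 0.048     ]
S dish_red 0.73 [0.57904933 0.37069533 0.003     ]
T spool_mid 0.52 [0.58304274 0.36250843 0.048     ]
T dish_red 0.7 [0.60189106 0.37021486 0.003     ]
time_s: 38.68
position: [0.3541, -0.0502, 0.362]
tool_rot: [[1.0, 0.0, 0.001], [0.0, -1.0, -0.0], [0.001, 0.0, -1.0]]
ft_force: [1.1, 0.1, -0.3]
grip_width: 0.0854
gripper_force: 0.0
time_s: 39.35
position: [0.4585, 0.2321, 0.361]
tool_rot: [[1.0, 0.004, -0.0], [0.004, -1.0, 0.0], [-0.0, -0.0, -1.0]]
ft_force: [0.6, -1.0, 0.4]
grip_width: 0.0852
gripper_force: 0.0
time_s: 40.02
position: [0.4595, 0.2545, 0.3616]
tool_rot: [[1.0, -0.0, 0.0], [-0.0, -1.0, 0.0], [0.0, -0.0, -1.0]]
ft_force: [0.3, 0.7, 0.1]
grip_width: 0.0851
gripper_force: 0.0
[0.45948302 0.25467744 0.36150127]
```

View pics/w7.png

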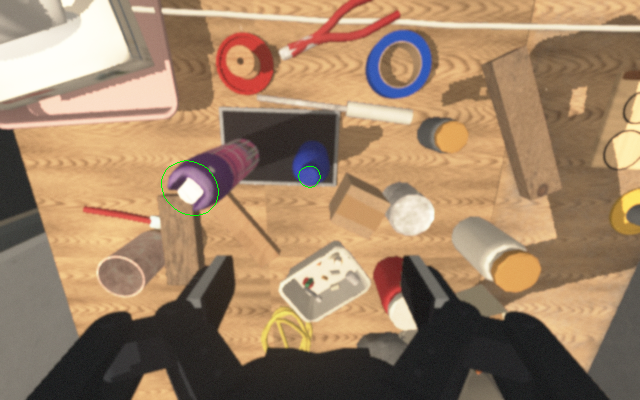

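```bash
python3 -m crank '[8.5,0,-0.5,0,0, 8.5,0,-0.5,1,0, 8.5,0,0,3,0, 8.5,0,0,4,0, 8.5,0,0,4,0, 8.5,0,0,4,0, 8.5,0,0,4,0, 8.5,0,0,3,0]'
python3 -m crank '[8.5,0,0,2,0, 8.5,0,0,1,0, 8.5,0,0,0.4,0, 8.5,0,0,0,0, 8.5,0,0,0,0, 7,0,0,0,0, 6,0,0,0,0, 4.6,0,0,0,0]' 50
python3 -m crank '[4.6,0,0,0,0, 4.6,0,0,0,0, 4.6,0,0,0,0, 4.6,0,0,0,0, 4.6,0,0,0,0, 4.6,0,0,0,0, 4.6,0,0,0,0, 4.6,0,0,0,0]'
```

```text
time_s: 40.73
position: [0.4578, 0.2651, 0.1277]
tool_rot: [[1.0, 0.001, -0.003], [0.001, -1.0, -0.001], [-0.003, 0.001, -1.0]]
ft_force: [0.6, 0.8, -0.0]
grip_width: 0.085
gripper_force: 0.0
time_s: 41.4
position: [0.4598, 0.2652, 0.098]
tool_rot: [[1.0, 0.001, 0.001], [0.001, -1.0, 0.0], [0.001, -0.0, -1.0]]
ft_force: [-1.8, -7.6, 28.6]
grip_width: 0.0513
gripper_force: 35.2
time_s: 42.07
position: [0.4599, 0.2651, 0.0982]
tool_rot: [[1.0, 0.001, 0.002], [0.001, -1.0, 0.0], [0.002, -0.0, -1.0]]
ft_force: [-1.5, -1.7, 6.4]
grip_width: 0.0507
gripper_force: 51.6
```

```bash
python3 -m crank '[4.6,0,0,-1,0, 4.6,0,0,-3,0, 4.6,0,0,-3.5,0, 4.6,0,0,-3.5,0, 4.6,0,0,-3.5,0, 4.6,0,0,-3.5,0, 4.6,0,0,-3.5,0, 4.6,0,0,-3.5,0]'
python3 -m crank '[4.6,0,1.5,0,0, 4.6,0,3,0,0, 4.6,0,4,0,0, 4.6,0,4,0,0, 4.6,0,4,0,0, 4.6,0,4,0,0, 4.6,0,4,0,0, 4.6,0,4,0,0]'
python3 -m crank '[4.6,0,4,0,0, 4.6,0,4,0,0, 4.6,0,4,0,0, 4.6,0,4,0,0, 4.6,0,4,0,0, 4.6,0,4,0,0, 4.6,0,3.5,0,0, 4.6,0,3,0,0]'
python3 -m crank '[4.6,0.4,2,0,0, 4.6,0.3,1,0,0, 4.6,0,0.5,0,0, 4.6,0,0,0,0, 4.6,0,0,2,0, 4.6,0,0,3,0, 4.6,0,0,3,0, 4.6,0,0,3,0]'
python3 -m crank '[4.6,0,0,3,0, 4.6,0,0,3,0, 4.6,0,0,3,0, 4.6,0,0,2,0, 4.6,0,0,1.2,0, 4.6,0,0,0.7,0, 4.6,0,0,0.2,0, 4.6,0,0,0,0]'
python3 -m crank '[4.6,0,0,0,0, 4.6,0,0,0,0, 4.6,0,0,0,0, 4.6,0,0,0,0, 4.6,0,0,0,0, 4.6,0,0,0,0, 4.6,0,0,0,0, 4.6,0,0,0,0]'
```

```text
time_s: 42.73
position: [0.4588, 0.265, 0.3491]
tool_rot: [[1.0, 0.001, -0.0], [0.001, -1.0, 0.0], [-0.0, -0.0, -1.0]]
ft_force: [0.7, 0.1, -1.6]
grip_width: 0.0508
gripper_force: 52.7
time_s: 43.4
position: [0.459, -0.0216, 0.3474]
tool_rot: [[1.0, 0.001, 0.0], [0.001, -1.0, 0.0], [0.0, -0.0, -1.0]]
ft_force: [1.2, 0.2, -1.9]
grip_width: 0.0511
gripper_force: 52.9
time_s: 44.07
position: [0.4593, -0.3273, 0.3468]
tool_rot: [[1.0, -0.001, -0.001], [-0.001, -1.0, 0.001], [-0.001, -0.001, -1.0]]
ft_force: [0.5, 0.1, -1.7]
grip_width: 0.0508
gripper_force: 52.9
time_s: 44.73
position: [0.4669, -0.3585, 0.2367]
tool_rot: [[1.0, 0.002, 0.001], [0.002, -1.0, -0.001], [0.001, 0.001, -1.0]]
ft_force: [-0.3, -0.0, -1.9]
grip_width: 0.0509
gripper_force: 52.8
time_s: 45.4
position: [0.4672, -0.3594, 0.107]
tool_rot: [[1.0, 0.001, 0.0], [0.001, -1.0, -0.0], [0.0, 0.0, -1.0]]
ft_force: [0.2, -0.2, -1.4]
grip_width: 0.0509
gripper_force: 52.6
time_s: 46.07
position: [0.467, -0.3599, 0.1064]
tool_rot: [[1.0, 0.001, 0.0], [0.001, -1.0, -0.0], [0.0, 0.0, -1.0]]
ft_force: [-0.6, 0.1, -1.9]
grip_width: 0.0509
gripper_force: 52.6
```

```bash
python3 -m crank '[4.6,0,0,0.15,0, 4.6,0,0,0,0, 5.5,0,0,0,0, 6.5,0,0,0,0, 8.5,0,0,0,0, 8.5,0,0,0,0, 8.5,0,0,0,0, 8.5,0,0,0,0]'
python3 -m crank '[8.5,0,0,-1,0, 8.5,0,0,-3,0, 8.5,0,0,-3.5,0, 8.5,0,0,-3.5,0, 8.5,0,0,-4,0, 8.5,0,0,-4,0, 8.5,0,0,-4,0, 8.5,0,0,-2.5,0]'
python3 -m crank '[8.5,0,-1.5,0,0, 8.5,0,-3,0,0, 8.5,0,-4,0,0, 8.5,0,-4,0,0, 8.5,0,-4,0,0, 8.5,0,-4,0,0, 8.5,0,-4,0,0, 8.5,0,-4,0,0]'
python3 -m crank '[8.5,0,-4,0,0, 8.5,0,-4,0,0, 8.5,0,-4,0,0, 8.5,0,-4,0,0, 8.5,0,-4,0,0, 8.5,0,-4,0,0, 8.5,0,-4,0,0, 8.5,0,-4,0,0]'
python3 -m crank '[8.5,-0.3,-4,0,0, 8.5,-0.4,-3.7,0,0, 8.5,0,-2.8,0,0, 8.5,0,-1.8,0,0, 8.5,0,-1,0,0, 8.5,0,-0.6,0,0, 8.5,0,0,0,0, 8.5,0,0,0,0]'
```

```text
time_s: 46.73
position: [0.467, -0.3599, 0.1047]
tool_rot: [[1.0, 0.001, -0.0], [0.001, -1.0, 0.0], [-0.0, -0.0, -1.0]]
ft_force: [-0.7, 0.8, -0.1]
grip_width: 0.0852
gripper_force: 0.0
time_s: 47.4
position: [0.4668, -0.3596, 0.3653]
tool_rot: [[1.0, 0.001, 0.004], [0.001, -1.0, -0.005], [0.004, 0.005, -1.0]]
ft_force: [-1.6, -0.2, 0.6]
grip_width: 0.0852
gripper_force: 0.0
time_s: 48.07
position: [0.466, -0.0729, 0.3607]
tool_rot: [[1.0, 0.0, 0.001], [0.0, -1.0, -0.0], [0.001, 0.0, -1.0]]
ft_force: [1.1, -0.7, -0.1]
grip_width: 0.0848
gripper_force: 0.0
time_s: 48.73
position: [0.4657, 0.2471, 0.3608]
tool_rot: [[1.0, 0.001, 0.001], [0.001, -1.0, 0.0], [0.001, -0.0, -1.0]]
ft_force: [1.2, -0.8, -0.6]
grip_width: 0.0854
gripper_force: 0.0
time_s: 49.4
position: [0.4596, 0.3833, 0.3601]
tool_rot: [[1.0, 0.0, 0.0], [0.0, -1.0, -0.0], [0.0, 0.0, -1.0]]
ft_force: [-0.3, -0.2, 0.6]
grip_width: 0.0854
gripper_force: 0.0
```

```bash
python3 -m crank '[8.5,0,0,1,0, 8.5,0,0,3,0, 8.5,0,0,4,0, 8.5,0,0,4,0, 8.5,0,0,4,0, 8.5,0,0,2.5,0, 8.5,0,0,1.2,0, 8.5,0,0,0.4,0]'
python3 -m crank '[8.5,0,0,0,0, 8.5,0,0,0,0, 7.5,0,0,0,0, 6.5,0,0,0,0, 5.2,0,0,0,0, 5.2,0,0,0,0, 5.2,0,0,0,0, 5.2,0,0,0,0]' 60
python3 -m crank '[5.2,0,0,0,0, 5.2,0,0,0,0, 5.2,0,0,0,0, 5.2,0,0,0,0, 5.2,0,0,0,0, 5.2,0,0,0,0, 5.2,0,0,0,0, 5.2,0,0,0,0]'
```

```text
time_s: 50.07
position: [0.459, 0.3824, 0.1568]
tool_rot: [[1.0, -0.001, -0.004], [-0.001, -1.0, -0.002], [-0.004, 0.002, -1.0]]
ft_force: [0.1, 0.2, -0.9]
grip_width: 0.0851
gripper_force: 0.0
time_s: 50.73
position: [0.4599, 0.3843, 0.1605]
tool_rot: [[1.0, 0.001, 0.003], [0.001, -1.0, 0.001], [0.003, -0.001, -1.0]]
ft_force: [-0.5, -0.8, 7.7]
grip_width: 0.0548
gripper_force: 63.4
time_s: 51.4
position: [0.4599, 0.3843, 0.1604]
tool_rot: [[1.0, 0.001, 0.003], [0.001, -1.0, 0.001], [0.003, -0.001, -1.0]]
ft_force: [-0.6, -1.5, 6.5]
grip_width: 0.0547
gripper_force: 63.4
```

```bash
python3 -m crank '[5.2,0,0,-1,0, 5.2,0,0,-2,0, 5.2,0,0,-3,0, 5.2,0,0,-3.5,0, 5.2,0,0,-3.5,0, 5.2,0,0,-3.5,0, 5.2,0,0,-2.5,0, 5.2,0,0,-1,0]'
python3 -m crank '[5.2,0,1.5,0,0, 5.2,0,3,0,0, 5.2,0,4,0,0, 5.2,0,4,0,0, 5.2,0,4,0,0, 5.2,0,4,0,0, 5.2,0,4,0,0, 5.2,0,4,0,0]'
python3 -m crank '[5.2,0,4,0,0, 5.2,0,4,0,0, 5.2,0,4,0,0, 5.2,0,4,0,0, 5.2,0,4,0,0, 5.2,0,4,0,0, 5.2,0,3.7,0,0, 5.2,0,3.2,0,0]'
python3 -m crank '[5.2,0.5,2.5,0,0, 5.2,0.5,1.6,0,0, 5.2,0,0.8,0,0, 5.2,0,0.4,0,0, 5.2,0,0,2,0, 5.2,0,0,3,0, 5.2,0,0,3,0, 5.2,0,0,3,0]'
python3 -m crank '[5.2,0,0,3,0, 5.2,0,0,2.5,0, 5.2,0,0,1.5,0, 5.2,0,0,0.8,0, 5.2,0,0,0.3,0, 5.2,0,0,0,0, 5.2,0,0,0,0, 5.2,0,0,0,0]'
python3 -m crank '[5.2,0,0,0,0, 5.2,0,0,0,0, 5.2,0,0,0,0, 5.2,0,0,0,0, 5.2,0,0,0,0, 5.2,0,0,0,0, 5.2,0,0,0,0, 5.2,0,0,0,0]'
```

```text
time_s: 52.07
position: [0.4594, 0.3842, 0.3638]
tool_rot: [[1.0, 0.001, 0.006], [0.001, -1.0, 0.003], [0.006, -0.003, -1.0]]
ft_force: [0.1, -0.5, -2.7]
grip_width: 0.0544
gripper_force: 64.0
time_s: 52.73
position: [0.4587, 0.0975, 0.3594]
tool_rot: [[1.0, 0.001, 0.0], [0.001, -1.0, 0.0], [0.0, -0.0, -1.0]]
ft_force: [1.4, -0.3, -2.5]
grip_width: 0.0543
gripper_force: 64.1
time_s: 53.4
position: [0.4591, -0.2121, 0.3592]
tool_rot: [[1.0, -0.0, -0.0], [-0.0, -1.0, -0.0], [-0.0, 0.0, -1.0]]
ft_force: [0.4, 0.3, -2.0]
grip_width: 0.0547
gripper_force: 64.1
time_s: 54.07
position: [0.4696, -0.2615, 0.2483]
tool_rot: [[1.0, 0.002, 0.001], [0.002, -1.0, -0.0], [0.001, 0.0, -1.0]]
ft_force: [0.5, -1.1, -3.3]
grip_width: 0.0544
gripper_force: 64.2
time_s: 54.73
position: [0.4702, -0.2627, 0.1686]
tool_rot: [[1.0, 0.001, 0.001], [0.001, -1.0, -0.001], [0.001, 0.001, -1.0]]
ft_force: [-0.1, -0.5, -3.3]
grip_width: 0.0548
gripper_force: 64.2
time_s: 55.4
position: [0.4701, -0.263, 0.1685]
tool_rot: [[1.0, 0.001, 0.001], [0.001, -1.0, -0.001], [0.001, 0.001, -1.0]]
ft_force: [-0.7, 1.4, 6.1]
grip_width: 0.0545
gripper_force: 65.1
```

```bash
python3 -m crank '[5.2,0,0,0,0, 5.2,0,0,0,0, 6,0,0,0,0, 7,0,0,0,0, 8.5,0,0,0,0, 8.5,0,0,0,0, 8.5,0,0,0,0, 8.5,0,0,0,0]'
python3 -m crank '[8.5,0,0,-1,0, 8.5,0,0,-2,0, 8.5,0,0,-3.5,0, 8.5,0,0,-4,0, 8.5,0,0,-4,0, 8.5,0,0,-3.5,0, 8.5,0,0,-2,0, 8.5,0,0,-1,0]'
python3 -m crank '[8.5,-1,2,0,0, 8.5,-2,2,0,0, 8.5,-2,1,0,0, 8.5,-1,0,0,0, 8.5,-0.5,0,0,0, 8.5,0,0,0,0, 8.5,0,0,0,0, 8.5,0,0,0,0]'
python3 -m crank '[8.5,0,0,0,0, 8.5,0,0,0,0, 8.5,0,0,0,0, 8.5,0,0,0,0, 8.5,0,0,0,0, 8.5,0,0,0,0, 8.5,0,0,0,0, 8.5,0,0,0,0]'
python3 - <<'E'
from h import *
W=optics.get_image("wrist");print(env.observe()["position"])
c=np.array(W["color"]).copy()
for p,r in [((.4665,-.36,.17),.013),((.4695,-.263,.229),.0285),((.355,-.331,.033),.019),((.355,-.331,.006),.045)]:
    q=np.array([proj(W,(p[0]+r*np.cos(t),p[1]+r*np.sin(t),p[2])) for t in np.linspace(0,6.283,40)])
    cv2.polylines(c,[q.round().astype(np.int32)],True,(0,255,0),1)
T=np.array(optics.get_image("top")["color"])
cv2.imwrite("pics/w8.png",np.hstack([cv2.resize(c[30:250,200:420],(400,400)),cv2.resize(T[120:220,190:290],(400,400))])[:,:,::-1])
E
```

```text
time_s: 56.07
position: [0.4699, -0.2629, 0.1677]
tool_rot: [[1.0, 0.001, -0.0], [0.001, -1.0, 0.0], [-0.0, -0.0, -1.0]]
ft_force: [-0.2, -0.1, 0.3]
grip_width: 0.0851
gripper_force: 0.0
time_s: 56.73
position: [0.4701, -0.263, 0.3813]
tool_rot: [[1.0, 0.001, 0.004], [0.001, -1.0, -0.004], [0.004, 0.004, -1.0]]
ft_force: [0.2, 0.7, -0.1]
grip_width: 0.0851
gripper_force: 0.0
time_s: 57.4
position: [0.4056, -0.3124, 0.3779]
tool_rot: [[1.0, 0.002, 0.0], [0.002, -1.0, -0.0], [0.0, 0.0, -1.0]]
ft_force: [-0.1, -0.6, 0.2]
grip_width: 0.0849
gripper_force: 0.0
time_s: 58.07
position: [0.4049, -0.3129, 0.3778]
tool_rot: [[1.0, 0.001, 0.0], [0.001, -1.0, -0.0], [0.0, 0.0, -1.0]]
ft_force: [0.4, -0.3, 0.2]
grip_width: 0.0854
gripper_force: 0.0
[ 0.40492129 -0.31293734  0.37782426]
```

View pics/w8.png

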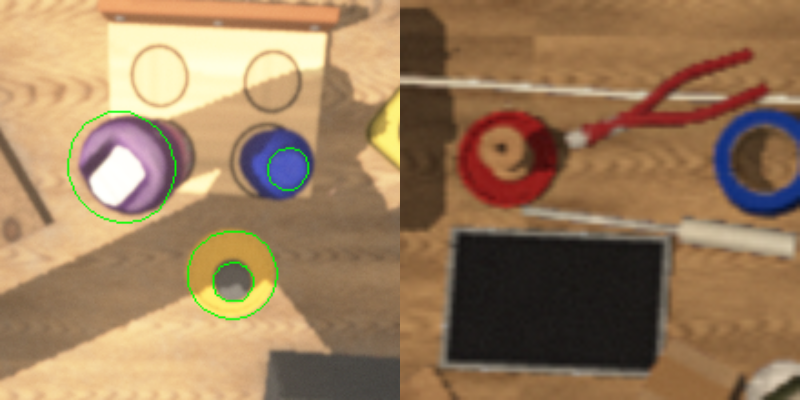

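The bottle and can are upright on their rings. The cap is centred in the yellow dish and the spool in the red dish, and the mat is empty.

```bash
python3 -c "
from rig import env
print(env.close_job())"
```

```text
the job is handed in; nothing more can be done
None
```

I handed the job in at about 58 s of the 144 s; the final pictures show the bottle and can upright on their starting places, the spool centred in the red dish, the cap centred in the yellow dish and the tape where it was, but no verdict came back.

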